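# Find the medicine carton with the loose logger and hand it over

### The arm

A 6-joint arm with a two-finger parallel gripper is mounted at the origin on the work surface. World frame = base frame: x ahead of the robot, y to its left, z up, the work surface at z = 0. Lengths are in mm, angles in degrees, forces in N, time in s.
With the tool pointing down it reaches from about 400 to 925 mm from the base axis. Payload 3.4 kg.
Tool frame: the origin (TCP) lies on the centre line of the jaws, within the pads' length; the fingertips stand 14 mm ahead of it and the grasp point (between the pads) lies 5 mm behind it; y points along the fingers, z is the direction in which the jaws open and shut, and the axes are right-handed (so a half turn about y gives the same grasp; the last joint's range is limited). The gripper opens to 85 mm and grips with 20 to 120 N. Pads are 22 mm wide; open, the fingers measure 114 mm over their backs; the gripper's body (76 mm by 85 mm) begins 54 mm behind the grasp point. The pads swing forward as they close: fully open they stand 13 mm farther back than shut.
Start: joints at [67.924, 17.578, 86.31, -0, 76.112, -4.211], TCP at [176.417, 547.273, 245.305] pointing down, gripper open.
Joint ranges: [-179.03, 179.03], [-60, 130.46], [8.19, 133.38], [-81.62, 261.62], [5.75, 156.47], [-153.77, 153.77]. Speed limits (degrees/s): [147.25, 147.25, 180, 180, 180, 180].

### API

Orientations are given as [roll, pitch, yaw] about the fixed x, y, z axes, in that order (R = Rz(yaw) Ry(pitch) Rx(roll)).
In Python, from plant import arm, vision, sign_off gives the robot as it stands. The module is installed in compiled form; this text tells all that it offers.
- The arm moves only by the tool carry_out, never from a script. Its argument "moves" is a list of rows, each a list of 3 entries, a list of its own where there are three numbers: the shift along the tool's x, y, z in units of 30 mm (1.0 is 30 mm), then the turn, a rotation vector about the tool's x, y, z in units of 8 degrees (1.0 is 8 degrees), then the opening, from 0 (shut) to 1 (fully open). A call has 1 to 20 rows; each row is the pose to reach, as a shift and turn from the pose measured when the call began, along the tool's axes at that moment; what a row does not reach only later rows make up. A row lasts 1/10 s, in which the tool goes at most 50 mm and 8.59 degrees, less where a joint would pass 70% of its speed; a pose out of reach is approached as far as the arm can. A call with a gripper value outside its range is refused whole. The fingers move at their own pace and stop on an object; the grip force is fixed at half the most. Time passes only in rows, so rows that repeat a pose let the fingers close. It gives the time, the measured TCP pose, the force and the opening at its end, in the units of the state.
- arm.get_state(): the state, without advancing time (a new reading comes with each control period).
- vision.snapshot(name): name is "scene" or "top"; returns a dict with "pixels" (384x512x3 uint8, red, green, blue), "intrinsics" (3x3 intrinsics, pixels), "R" (3x3) and "t" (3): a world point X has camera coordinates R X + t. Camera axes: x right, y down, z forward; pixel columns grow to the right and rows downward; lengths in mm; the calibration is good to about 2 mm. A picture is of the moment at which its call begins. There is no depth.
- sign_off(): hands the job in, once; it reports no verdict.
The state is a dict: "clock": time; "qpos": joint angles; "joint_velocities": joint speeds; "joint_torque": joint torques, N m; "tcp_pos": TCP position; "tcp_rot": TCP orientation; "contact_force": force on the tool from outside, world axes, zero at the start; "torque": the same for the moment, N m; "grip_width": opening from 0.0 (shut) to 1.0 (fully open).
Only numpy, scipy, OpenCV 4.12 (cv2) and the standard library are available. Lean on these libraries where they do the work, as an engineer would, in place of code of your own. Each camera call takes 0.05 s, during which the arm holds its last target. There are 200 camera calls.

### The job

In one of the three sealed cartons the steel temperature logger has come loose from its packing: working from left to right, lift each carton clear of the counter, rock it lengthwise about 30 degrees, left end down and then right end down, and set it upright back in its place (the right-hand one, tested last, may stay in the gripper if it is the one that rattles). Then take the carton that rattled and present it forward: hold it level, centred over the steel tray, about 15 cm above the counter, and finish while still holding it there, with the other two standing where they were and nothing else disturbed.

Things in the scene. Friction and masses are not known exactly. Their poses are not given: they have to be found in the camera images.
- case_left: left one (+y side) of three like sealed white cartons standing in a row, 175 mm apart: 50 mm wide (x), 120 long (y), 60 high (z), 0.28 to 0.33 kg. Origin: centre of its underside, z up. It stands on a grey mat 4 mm above the counter, +y end to the robot's left within 10 degrees; grip it from above across the 50 mm.
- case_middle: Same carton as case_left (50 x 120 x 60 mm, origin at the centre of its underside), in the middle of the row. In one of the three, unknown beforehand, a 0.2 kg round steel temperature logger 32 mm thick is loose: tipped lengthwise, it rolls up to 39 mm either way along y, knocks on the end and shifts the balance; in the other two the same weight is packed tight in the middle.
- case_right: Same carton as case_left (50 x 120 x 60 mm, origin at the centre of its underside), on the right of the row (-y side).
- tray: shallow open steel hand-over tray fixed to the counter beyond the cartons, 130 mm (x) by 190 mm (y), rim 18 mm high. Origin: centre of its underside, on the counter; z up
- vial_a: bystander: small glass vial, 22 mm across, 38 mm high, standing on the mat in the gap between left and middle carton. Origin: centre of its underside
- vial_b: bystander: the same kind of vial in the gap between middle and right carton. Origin: centre of its underside
- sanitiser: bystander: bottle, 60 mm across, 120 mm high, on the counter left of the tray. Origin: centre of its underside
- cup: bystander: open grey plastic cup, 72 mm across, 90 mm high, on the counter right of the tray. Origin: centre of its underside
- tape: bystander: roll of tape lying flat, 70 mm across, 20 mm high, far left. Origin: centre of its underside
- booklet: bystander: booklet, 210 by 150 by 12 mm, lying flat, far right. Origin: centre of its underside
- stock: bystander: small cardboard box 50 by 80 by 30 mm, far left. Origin: centre of its underside
There are look-alikes about, which are no part of the job. Leave any yellow look-alike of the case_left alone.

How it is judged (in metres and radians):
On the way, in this order (a step that is already met when the one before it is completed fails the run):
1. the left carton, held clear of the counter, is rocked left end down by at least 13 degrees (angle between case_left's own y axis and vertical above 1.8 rad and height (world z) of case_left above 0.03 m and contact force between the fingers and case_left above 0.5 N), for 0.05 s.
2. the left carton, held clear of the counter, is rocked right end down by at least 13 degrees (angle between case_left's own y axis and vertical below 1.34 rad and height (world z) of case_left above 0.03 m and contact force between the fingers and case_left above 0.5 N), for 0.05 s.
3. the middle carton, held clear of the counter, is rocked left end down by at least 13 degrees (angle between case_middle's own y axis and vertical above 1.8 rad and height (world z) of case_middle above 0.03 m and contact force between the fingers and case_middle above 0.5 N), for 0.05 s.
4. the middle carton, held clear of the counter, is rocked right end down by at least 13 degrees (angle between case_middle's own y axis and vertical below 1.34 rad and height (world z) of case_middle above 0.03 m and contact force between the fingers and case_middle above 0.5 N), for 0.05 s.
5. the right carton, held clear of the counter, is rocked left end down by at least 13 degrees (angle between case_right's own y axis and vertical above 1.8 rad and height (world z) of case_right above 0.03 m and contact force between the fingers and case_right above 0.5 N), for 0.05 s.
6. the right carton, held clear of the counter, is rocked right end down by at least 13 degrees (angle between case_right's own y axis and vertical below 1.34 rad and height (world z) of case_right above 0.03 m and contact force between the fingers and case_right above 0.5 N), for 0.05 s.
At the end, for the whole second after the job is handed in: The carton with the loose logger is gripped, still, level within 11 degrees, underside 80 to 300 mm above the counter, within 60 mm of the tray centre horizontally, leaning on nothing; the other two stand still, upright within 6 degrees, within 30 mm of their starts, not held (((distance between loose_c0 and case_left below 0.075 m and contact force between the fingers and case_left above 1 N and height (world z) of case_left between 0.08 and 0.3 m and horizontal distance between case_left and tray below 0.06 m and angle between case_left's own z axis and vertical below 0.2 rad and linear speed of case_left below 0.05 m/s and contact force between case_left and sanitiser below 0.2 N and contact force between case_left and cup below 0.2 N and distance of each of case_middle, case_right from where it was at the start of the episode below 0.03 m and angle between each of case_middle, case_right's own z axis and vertical below 0.1 rad and linear speed of each of case_middle, case_right below 0.03 m/s and contact force between the fingers and case_middle below 0.2 N and contact force between the fingers and case_right below 0.2 N) or (distance between loose_c0 and case_middle below 0.075 m and contact force between the fingers and case_middle above 1 N and height (world z) of case_middle between 0.08 and 0.3 m and horizontal distance between case_middle and tray below 0.06 m and angle between case_middle's own z axis and vertical below 0.2 rad and linear speed of case_middle below 0.05 m/s and contact force between case_middle and sanitiser below 0.2 N and contact force between case_middle and cup below 0.2 N and distance of each of case_left, case_right from where it was at the start of the episode below 0.03 m and angle between each of case_left, case_right's own z axis and vertical below 0.1 rad and linear speed of each of case_left, case_right below 0.03 m/s and contact force between the fingers and case_left below 0.2 N and contact force between the fingers and case_right below 0.2 N) or (distance between loose_c0 and case_right below 0.075 m and contact force between the fingers and case_right above 1 N and height (world z) of case_right between 0.08 and 0.3 m and horizontal distance between case_right and tray below 0.06 m and angle between case_right's own z axis and vertical below 0.2 rad and linear speed of case_right below 0.05 m/s and contact force between case_right and sanitiser below 0.2 N and contact force between case_right and cup below 0.2 N and distance of each of case_left, case_middle from where it was at the start of the episode below 0.03 m and angle between each of case_left, case_middle's own z axis and vertical below 0.1 rad and linear speed of each of case_left, case_middle below 0.03 m/s and contact force between the fingers and case_left below 0.2 N and contact force between the fingers and case_middle below 0.2 N))); the arm keeps its last pose, push and grip.
It fails at once if a bystander (vial, bottle, cup, tape, booklet or small box) is moved more than 40 mm (distance of any of vial_a, vial_b, sanitiser, cup, tape, booklet, stock from where it was at the start of the episode above 0.04 m).
It also fails if it takes over 72 s, if anything falls off the work surface, if the arm or the gripper's body presses on something with over 40 N, if the wrist force passes 120 N, or if a joint passes its speed limit or range.

## Working session

There is one attempt and no reset: what is moved stays moved. The work goes in short steps, Python scripts to look and compute and a tool call to move; the robot and the scene stay as the last step left them, time stands still between calls to the robot, and variables do not carry over. Pictures are saved under pics/ and viewed, about 8 in all and at most 12, crops included, and the job is handed in when it is done.

Besides the shell and the picture viewer there is one more tool, called after "Emit:" by a JSON object that holds its "api" and its "payload". carry_out: Moves the arm, as the interface text tells. Its arguments: {"type":"object","properties":{"moves":{"type":"array","items":{"type":"array"}}},"required":["moves"]}

```bash
mkdir -p pics; python3 - <<'E'
from plant import arm, vision
import cv2,numpy as np
s=arm.get_state()
for k,v in s.items(): print(k,np.round(v,3).tolist())
for n in("scene","top"):
    d=vision.snapshot(n); cv2.imwrite(f"pics/{n}0.png",cv2.resize(d["pixels"][:,:,::-1],None,fx=1.5,fy=1.5))
    np.savez(f"{n}0.npz",**d); print(n,d["intrinsics"],d["R"],d["t"])
E
```

```text
clock 0.0
qpos [67.925, 17.623, 86.382, 0.001, 76.111, -4.211]
joint_velocities [-0.041, 0.069, 0.025, -0.051, 0.035, -0.119]
joint_torque [-0.002, -45.755, -25.192, -0.001, 0.013, -0.0]
tcp_pos [176.159, 546.665, 244.385]
tcp_rot [-90.116, 0.01, -17.864]
contact_force [0.565, 0.527, -0.588]
torque [0.001, 0.061, 0.01]
grip_width 1.0
scene [[429.30398644   0.         259.11134626]
 [  0.         429.30398644 192.96917333]
 [  0.           0.           1.        ]] [[ 0.15194523  0.98838211  0.00366671]
 [ 0.67141282 -0.10049325 -0.73423834]
 [-0.72533956  0.11402589 -0.67888189]] [ -80.46635484 -367.25244127 1605.09257252]
top [[496.29736402   0.         250.57533226]
 [  0.         496.29736402 190.17583532]
 [  0.           0.           1.        ]] [[-0.02547449 -0.99936958 -0.02472827]
 [-0.98474291  0.0293458  -0.17152323]
 [ 0.17214077  0.01998153 -0.98486968]] [  25.70850766  556.83253559 1461.52073533]
```

View pics/top0.png

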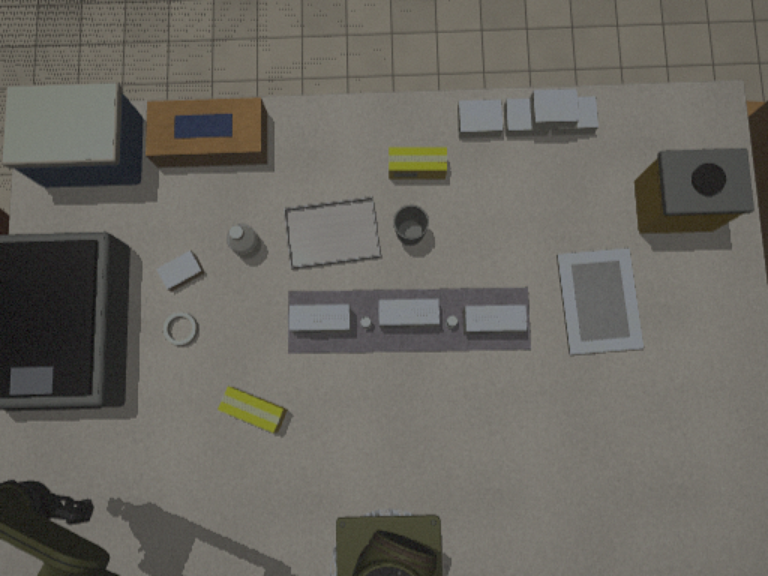

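View pics/scene0.png

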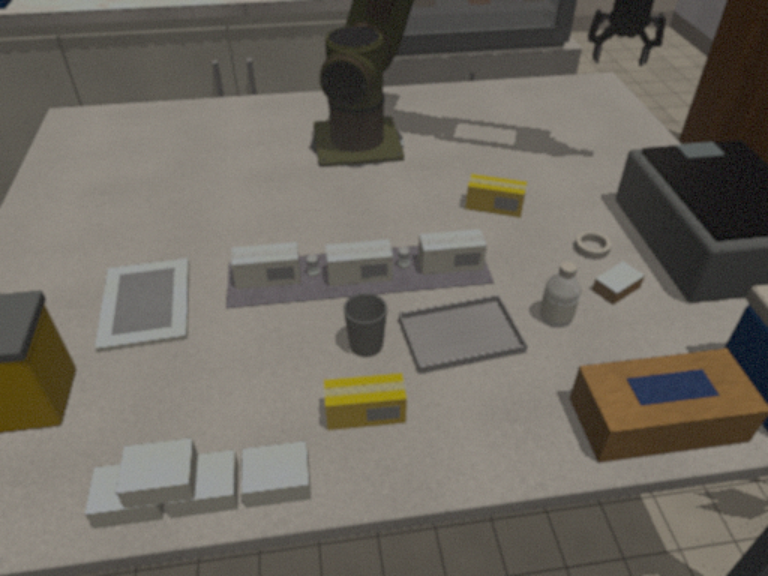

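Top view (1.5x pixels): the cartons are at (320,317), (409,312) and (496,318), with vials between them at (366,323) and (452,321). The tray is at (333,233), the sanitiser at (242,240) and the cup at (411,225). The yellow look-alikes are at (252,410) and (418,163).

```bash
cat > h.py <<'E'
import numpy as np,cv2
def ray(d,uv,z):
    K,R,t=d["intrinsics"],d["R"],d["t"]; c=-R.T@t
    v=R.T@np.linalg.solve(K,[uv[0],uv[1],1]); return c+v*(z-c[2])/v[2]
E
python3 - <<'E'
from h import *
d=dict(np.load("top0.npz")); p=d["pixels"]
print("cam",-d["R"].T@d["t"])
g=cv2.cvtColor(p,cv2.COLOR_RGB2GRAY)
c=g[190:240,185:360]
print(g[198:226,213].tolist(), g[198:226,272].tolist(), g[198:226,331].tolist()); print(g[211,188:240].tolist())
cv2.imwrite("pics/crop.png",cv2.resize(p[190:240,185:360,::-1],None,fx=4.5,fy=4.5,interpolation=cv2.INTER_NEAREST))
for th in(150,165,175):
    m=(c>th).astype(np.uint8)
    for k in cv2.findContours(m,cv2.RETR_EXTERNAL,cv2.CHAIN_APPROX_NONE)[0]:
        if cv2.contourArea(k)>20:
            w=np.array([ray(d,(q[0][0]+185,q[0][1]+190),64)[:2] for q in k],np.float32)
            print(th,cv2.minAreaRect(w))
E
```

```text
cam [ 297.40450695  -19.85180977 1535.55290523]
[85, 89, 84, 83, 92, 119, 133, 131, 130, 129, 133, 126, 122, 131, 127, 124, 116, 131, 134, 132, 135, 120, 64, 48, 66, 63, 64, 62] [82, 103, 134, 133, 130, 131, 131, 129, 132, 132, 135, 131, 134, 129, 129, 132, 131, 122, 89, 50, 58, 62, 63, 60, 67, 84, 81, 87] [80, 80, 83, 80, 78, 102, 135, 133, 130, 132, 132, 132, 129, 119, 131, 135, 135, 131, 133, 129, 137, 130, 101, 59, 59, 59, 63, 61]
[122, 118, 116, 118, 103, 133, 136, 131, 130, 132, 135, 132, 133, 132, 132, 132, 130, 131, 130, 134, 134, 130, 136, 131, 133, 131, 131, 130, 132, 128, 133, 128, 134, 130, 131, 127, 136, 126, 133, 128, 129, 126, 131, 131, 134, 64, 61, 63, 62, 65, 86, 87]
```

View pics/crop.png

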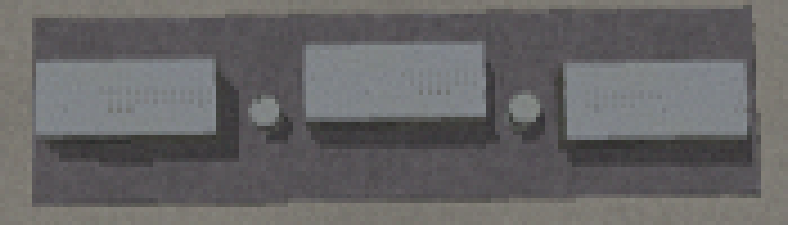

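```bash
python3 - <<'E'
from h import *
d=dict(np.load("top0.npz")); p=d["pixels"]
c=cv2.resize(p[190:240,185:360],None,fx=4,fy=4,interpolation=cv2.INTER_CUBIC).astype(int)
m=((c.sum(2)/3>100)&(c[:,:,2]>=c[:,:,0]-2)).astype(np.uint8)
m=cv2.morphologyEx(m,cv2.MORPH_OPEN,np.ones((9,9))); m=cv2.morphologyEx(m,cv2.MORPH_CLOSE,np.ones((9,9)))
for k in cv2.findContours(m,cv2.RETR_EXTERNAL,cv2.CHAIN_APPROX_NONE)[0]:
    a=cv2.contourArea(k)
    if a>300:
        z=64 if a>4000 else 42
        w=np.array([ray(d,((q[0][0]+.5)/4-.5+185,(q[0][1]+.5)/4-.5+190),z)[:2] for q in k],np.float32)
        print(a,cv2.minAreaRect(w))
t=[[285,208],[373,199],[381,257],[291,268]]
w=np.array([ray(d,((u+.5)/1.5-.5,(v+.5)/1.5-.5),18) for u,v in t]);print("tray",w,w.mean(0))
print("cup",ray(d,(411/1.5,218/1.5),90),"san",ray(d,(236/1.5,232/1.5),120))
E
```

```text
502.5 ((485.4618225097656, 34.534637451171875), (18.991615295410156, 18.30790138244629), 88.37227630615234)
523.0 ((483.1786193847656, -139.4326171875), (18.864166259765625, 19.127025604248047), 87.61041259765625)
10764.5 ((483.49139404296875, -225.90524291992188), (120.8714828491211, 51.1915283203125), 89.32626342773438)
10722.0 ((495.26275634765625, 127.14337921142578), (122.33332824707031, 51.456668853759766), 89.22293090820312)
10695.0 ((500.8362731933594, -53.018226623535156), (121.11956787109375, 51.26930236816406), 89.19746398925781)
tray [[734.72013295 199.34562105  18.        ]
 [748.323812    12.78543149  18.        ]
 [622.62641384  -0.77962021  18.        ]
 [604.97859403 187.37441664  18.        ]] [677.6622382   99.68146224  18.        ]
cup [684.52895721 -64.29513605  90.        ] san [659.18311926 280.87857048 120.        ]
```

```bash
cat >> h.py <<'E'
from scipy.spatial.transform import Rotation as Ro
def to(pos,yaw,s=None):
    if s is None:
        from plant import arm; s=arm.get_state()
    T=Ro.from_euler("xyz",s["tcp_rot"],degrees=True)
    G=Ro.from_euler("xyz",[-90,0,yaw],degrees=True)
    return np.round(T.inv().apply(np.array(pos)-s["tcp_pos"])/30,2),np.round((T.inv()*G).as_rotvec(degrees=True)/8,2)
def st():
    from plant import arm; s=arm.get_state()
    print(s["clock"],*[np.round(s[k],2).tolist() for k in("tcp_pos","tcp_rot","contact_force","torque")],s["grip_width"]); return s
E
python3 -c "
from h import *
print(to([495,126,190],-91))"
```

```text
(array([ 14.42,   1.83, -10.08]), array([0.01, 9.14, 0.01]))
```

Emit:
{"api": "carry_out", "payload": {"moves": [[[14.42,1.83,-10.08],[0,9.14,0],1],[[14.42,1.83,-10.08],[0,9.14,0],1],[[14.42,1.83,-10.08],[0,9.14,0],1],[[14.42,1.83,-10.08],[0,9.14,0],1],[[14.42,1.83,-10.08],[0,9.14,0],1],[[14.42,1.83,-10.08],[0,9.14,0],1],[[14.42,1.83,-10.08],[0,9.14,0],1],[[14.42,1.83,-10.08],[0,9.14,0],1],[[14.42,1.83,-10.08],[0,9.14,0],1],[[14.42,1.83,-10.08],[0,9.14,0],1],[[14.42,1.83,-10.08],[0,9.14,0],1],[[14.42,1.83,-10.08],[0,9.14,0],1],[[14.42,1.83,-10.08],[0,9.14,0],1],[[14.42,1.83,-10.08],[0,9.14,0],1],[[14.42,1.83,-10.08],[0,9.14,0],1],[[14.42,1.83,-10.08],[0,9.14,0],1]]}}

```text
clock: 1.7
tcp_pos: [494.4, 127.1, 190.3]
tcp_rot: [-90.0, -0.1, -90.9]
contact_force: [-0.3, 0.2, 0.4]
grip_width: 1.002
```

Emit:
{"api": "carry_out", "payload": {"moves": [[[0,1.5,0],[0,0,0],1],[[0,3,0],[0,0,0],1],[[0,4,0],[0,0,0],1],[[0,4.7,0],[0,0,0],1],[[0,5.2,0],[0,0,0],1],[[0,5.27,0],[0,0,0],1],[[0,5.27,0],[0,0,0],1],[[0,5.27,0],[0,0,0],0],[[0,5.27,0],[0,0,0],0],[[0,5.27,0],[0,0,0],0],[[0,5.27,0],[0,0,0],0],[[0,5.27,0],[0,0,0],0],[[0,5.27,0],[0,0,0],0],[[0,5.27,0],[0,0,0],0],[[0,5.27,0],[0,0,0],0]]}}

```text
clock: 3.2
tcp_pos: [495.4, 127.1, 33.4]
tcp_rot: [-89.9, -0.1, -90.9]
contact_force: [-0.6, 0.3, 5.6]
grip_width: 0.575
```

```bash
python3 -c "
from h import *
st()"
```

```text
3.2 [495.38, 127.13, 33.39] [-89.88, -0.05, -90.87] [-0.6, 0.25, 5.58] [0.1, 0.1, 0.14] 0.5751742403477841
```

Emit:
{"api": "carry_out", "payload": {"moves": [[[0,-0.3,0],[0,0,0],0],[[0,-1,0],[0,0,0],0],[[0,-2,0],[0,0,0],0],[[0,-3,0],[0,0,0],0],[[0,-3.6,0],[0,0,0],0],[[0,-3.7,0],[0,0,0],0],[[0,-3.7,0],[0,0,0],0],[[0,-3.7,0],[0,0,0],0],[[0,-3.7,0],[0,0,0],0]]}}

```text
clock: 4.1
tcp_pos: [493.9, 127.0, 143.0]
tcp_rot: [-90.1, -0.1, -90.9]
contact_force: [0.0, -0.1, -1.9]
grip_width: 0.58
```

```bash
python3 -c "
from h import *
st()"
```

```text
4.1 [493.95, 127.02, 142.99] [-90.07, -0.09, -90.88] [0.02, -0.13, -1.85] [0.01, -0.0, -0.0] 0.5798064413004301
```

Emit:
{"api": "carry_out", "payload": {"moves": [[[0,0,0],[0,0,-0.6],0],[[0,0,0],[0,0,-1.4],0],[[0,0,0],[0,0,-2.2],0],[[0,0,0],[0,0,-3],0],[[0,0,0],[0,0,-3.6],0],[[0,0,0],[0,0,-3.8],0],[[0,0,0],[0,0,-3.8],0],[[0,0,0],[0,0,-3.8],0],[[0,0,0],[0,0,-3.8],0],[[0,0,0],[0,0,-3.8],0],[[0,0,0],[0,0,-3.8],0],[[0,0,0],[0,0,-3.8],0],[[0,0,0],[0,0,-3.8],0]]}}

```text
clock: 5.4
tcp_pos: [494.0, 126.8, 143.2]
tcp_rot: [-90.0, -30.5, -90.9]
contact_force: [0.0, -0.8, -3.2]
grip_width: 0.575
```

```bash
python3 -c "
from h import *
from plant import vision
st()
d=vision.snapshot('scene'); cv2.imwrite('pics/s1.png',cv2.resize(d['pixels'][80:300,:,::-1],None,fx=1.5,fy=1.5))
for i in range(3):
  vision.snapshot('top'); st()"
```

```text
5.4 [494.02, 126.78, 143.23] [-90.05, -30.47, -90.88] [0.03, -0.78, -3.22] [0.35, -0.07, 0.01] 0.5746499005236964
5.5 [494.0, 126.94, 143.1] [-90.06, -30.47, -90.86] [-0.91, 0.09, -3.5] [0.43, 0.05, 0.08] 0.5757242969470286
5.55 [494.0, 126.99, 143.08] [-90.06, -30.48, -90.85] [-0.41, -0.07, -3.61] [0.42, 0.02, 0.04] 0.5794099573251557
5.6 [493.97, 127.01, 143.02] [-90.07, -30.48, -90.84] [-0.67, -0.3, -2.52] [0.47, -0.02, -0.03] 0.5786294677041594
```

View pics/s1.png

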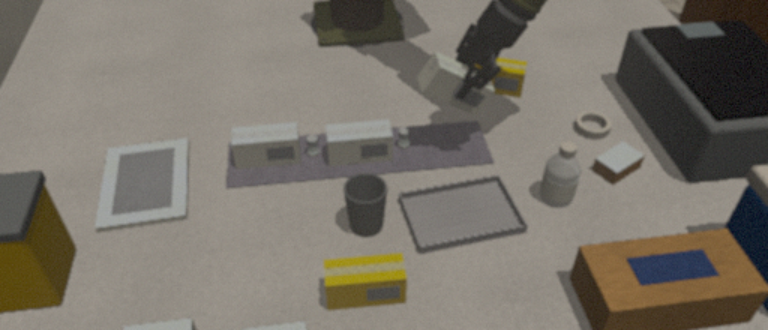

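Emit:
{"api": "carry_out", "payload": {"moves": [[[0,0,0],[0,0,0.6],0],[[0,0,0],[0,0,1.4],0],[[0,0,0],[0,0,2.2],0],[[0,0,0],[0,0,3],0],[[0,0,0],[0,0,3.8],0],[[0,0,0],[0,0,4.6],0],[[0,0,0],[0,0,5.4],0],[[0,0,0],[0,0,6.2],0],[[0,0,0],[0,0,7],0],[[0,0,0],[0,0,7.5],0],[[0,0,0],[0,0,7.6],0],[[0,0,0],[0,0,7.6],0],[[0,0,0],[0,0,7.6],0],[[0,0,0],[0,0,7.6],0],[[0,0,0],[0,0,7.6],0],[[0,0,0],[0,0,7.6],0],[[0,0,0],[0,0,7.6],0]]}}

```text
clock: 7.3
tcp_pos: [493.9, 127.4, 143.2]
tcp_rot: [-90.0, 30.3, -90.8]
contact_force: [-0.4, 0.2, -3.3]
grip_width: 0.579
```

```bash
cat >>h.py <<'E'
def avg(n=8):
    from plant import arm,vision
    F=[]
    for i in range(n):
        vision.snapshot("top"); s=arm.get_state(); F.append(np.r_[s["contact_force"],s["torque"]])
    F=np.array(F); print("rot",np.round(s["tcp_rot"],1),"F",F.mean(0)[:3].round(2),"T",F.mean(0)[3:].round(3),"sd",F.std(0)[3:].round(3))
E
python3 -c "
from h import *
st();avg()"
```

```text
7.3 [493.91, 127.44, 143.19] [-90.04, 30.3, -90.84] [-0.4, 0.21, -3.26] [-0.45, 0.03, 0.01] 0.5787389131956545
rot [-90.1  30.3 -90.9] F [-0.04 -0.06 -2.99] T [-0.42  -0.003 -0.017] sd [0.031 0.028 0.025]
```

Emit:
{"api": "carry_out", "payload": {"moves": [[[0,0,0],[0,0,-0.6],0],[[0,0,0],[0,0,-1.4],0],[[0,0,0],[0,0,-2.2],0],[[0,0,0],[0,0,-3],0],[[0,0,0],[0,0,-3.6],0],[[0,0,0],[0,0,-3.83],0],[[0,0,0],[0,0,-3.83],0],[[0,0,0],[0,0,-3.83],0],[[0,0,0],[0,0,-3.83],0]]}}

```text
clock: 8.6
tcp_pos: [493.7, 126.5, 142.8]
tcp_rot: [-90.1, -0.3, -90.9]
contact_force: [0.2, -0.2, -3.2]
grip_width: 0.576
```

```bash
python3 -c "
from h import *
avg(6);print(to([495,127,35],-91));st()"
```

```text
rot [-90.1  -0.3 -90.9] F [ 0.36 -0.34 -2.71] T [ 0.07   0.002 -0.003] sd [0.008 0.015 0.012]
(array([-0.04,  3.6 ,  0.04]), array([0.01, 0.01, 0.04]))
8.9 [494.01, 126.47, 142.95] [-90.07, -0.32, -90.94] [0.24, -0.96, -2.42] [0.06, -0.01, 0.01] 0.5802760473659363
```

Emit:
{"api": "carry_out", "payload": {"moves": [[[-0.04,0.8,0.04],[0,0,0.04],0],[[-0.04,1.8,0.04],[0,0,0.04],0],[[-0.04,2.7,0.04],[0,0,0.04],0],[[-0.04,3.2,0.04],[0,0,0.04],0],[[-0.04,3.5,0.04],[0,0,0.04],0],[[-0.04,3.62,0.04],[0,0,0.04],0],[[-0.04,3.65,0.04],[0,0,0.04],0],[[-0.04,3.65,0.04],[0,0,0.04],0],[[-0.04,3.65,0.04],[0,0,0.04],0.7],[[-0.04,3.65,0.04],[0,0,0.04],1],[[-0.04,3.65,0.04],[0,0,0.04],1],[[-0.04,3.65,0.04],[0,0,0.04],1],[[-0.04,3.65,0.04],[0,0,0.04],1],[[-0.04,3.65,0.04],[0,0,0.04],1],[[-0.04,3.0,0.04],[0,0,0.04],1],[[-0.04,2,0.04],[0,0,0.04],1],[[-0.04,1,0.04],[0,0,0.04],1],[[-0.04,-0.5,0.04],[0,0,0.04],1],[[-0.04,-0.5,0.04],[0,0,0.04],1]]}}

```text
clock: 10.8
tcp_pos: [499.4, 128.5, 163.4]
tcp_rot: [-89.4, 0.1, -90.9]
contact_force: [1.6, -0.5, -0.3]
grip_width: 1.002
```

```bash
python3 -c "
from h import *
avg(4);print(to([500.5,-52.5,150],-91));st()"
```

```text
rot [-90.2  -0.  -90.9] F [-0.55  0.1  -0.61] T [-0.022  0.005  0.035] sd [0.03  0.02  0.015]
(array([6.  , 0.24, 0.31]), array([0.02, 0.01, 0.  ]))
11.0 [494.29, 127.59, 157.1] [-90.17, -0.01, -90.94] [-0.21, -0.26, -1.13] [-0.05, 0.03, 0.03] 0.9955250205755257
```

Emit:
{"api": "carry_out", "payload": {"moves": [[[1.5,0,0.1],[0,0,0],1],[[3,0,0.2],[0,0,0],1],[[4.5,0,0.31],[0,0,0],1],[[5.7,0,0.31],[0,0,0],1],[[6,0,0.31],[0,0,0],1],[[6,0,0.31],[0,0,0],1],[[6,1,0.31],[0,0,0],1],[[6,2.3,0.31],[0,0,0],1],[[6,3.4,0.31],[0,0,0],1],[[6,4,0.31],[0,0,0],1],[[6,4.13,0.31],[0,0,0],1],[[6,4.13,0.31],[0,0,0],1],[[6,4.13,0.31],[0,0,0],0],[[6,4.13,0.31],[0,0,0],0],[[6,4.13,0.31],[0,0,0],0],[[6,4.13,0.31],[0,0,0],0],[[6,4.13,0.31],[0,0,0],0],[[6,4.13,0.31],[0,0,0],0],[[6,4.13,0.31],[0,0,0],0],[[6,4.13,0.31],[0,0,0],0]]}}

```text
clock: 13.0
tcp_pos: [501.5, -52.6, 34.6]
tcp_rot: [-90.0, -0.0, -90.9]
contact_force: [-0.5, 1.8, 6.4]
grip_width: 0.578
```

```bash
python3 -c "
from h import *
st()"
```

```text
13.0 [501.48, -52.61, 34.57] [-90.0, -0.02, -90.95] [-0.54, 1.81, 6.37] [0.28, 0.06, 0.14] 0.5783080966931429
```

Emit:
{"api": "carry_out", "payload": {"moves": [[[0,-0.3,0],[0,0,0],0],[[0,-1,0],[0,0,0],0],[[0,-2,0],[0,0,0],0],[[0,-3,0],[0,0,0],0],[[0,-3.6,0],[0,0,0],0],[[0,-3.7,0],[0,0,0],0],[[0,-3.7,0],[0,0,0],0],[[0,-3.7,0],[0,0,0],0]]}}

```text
clock: 13.8
tcp_pos: [500.3, -52.4, 144.6]
tcp_rot: [-90.1, -0.0, -91.0]
contact_force: [-1.0, -0.3, -3.5]
grip_width: 0.58
```

```bash
python3 -c "
from h import *
avg(6);st()"
```

```text
rot [-90.1  -0.  -90.9] F [ 0.5  -0.   -2.92] T [0.021 0.006 0.017] sd [0.025 0.024 0.024]
14.1 [501.04, -52.51, 144.75] [-90.09, -0.01, -90.95] [1.03, 0.72, -2.61] [0.02, 0.01, -0.01] 0.578594096144226
```

Emit:
{"api": "carry_out", "payload": {"moves": [[[0,0,0],[0,0,-0.6],0],[[0,0,0],[0,0,-1.4],0],[[0,0,0],[0,0,-2.2],0],[[0,0,0],[0,0,-3],0],[[0,0,0],[0,0,-3.6],0],[[0,0,0],[0,0,-3.8],0],[[0,0,0],[0,0,-3.8],0],[[0,0,0],[0,0,-3.8],0],[[0,0,0],[0,0,-3.8],0],[[0,0,0],[0,0,-3.8],0],[[0,0,0],[0,0,-3.8],0]]}}

```text
clock: 15.2
tcp_pos: [501.1, -53.0, 145.1]
tcp_rot: [-90.1, -30.4, -91.0]
contact_force: [-0.0, 0.5, -3.4]
grip_width: 0.584
```

```bash
python3 -c "
from h import *
avg(8);st()"
```

```text
rot [-90.1 -30.4 -90.9] F [ 0.24  0.19 -2.87] T [ 0.49  -0.013  0.   ] sd [0.021 0.022 0.021]
15.6 [501.05, -52.52, 144.77] [-90.1, -30.4, -90.9] [0.41, 0.04, -3.08] [0.52, -0.02, 0.03] 0.5795393658607048
```

Emit:
{"api": "carry_out", "payload": {"moves": [[[0,0,0],[0,0,0.6],0],[[0,0,0],[0,0,1.4],0],[[0,0,0],[0,0,2.2],0],[[0,0,0],[0,0,3],0],[[0,0,0],[0,0,3.8],0],[[0,0,0],[0,0,4.6],0],[[0,0,0],[0,0,5.4],0],[[0,0,0],[0,0,6.2],0],[[0,0,0],[0,0,7],0],[[0,0,0],[0,0,7.5],0],[[0,0,0],[0,0,7.6],0],[[0,0,0],[0,0,7.6],0],[[0,0,0],[0,0,7.6],0],[[0,0,0],[0,0,7.6],0],[[0,0,0],[0,0,7.6],0],[[0,0,0],[0,0,7.6],0],[[0,0,0],[0,0,7.6],0]]}}

```text
clock: 17.3
tcp_pos: [501.1, -52.2, 145.0]
tcp_rot: [-90.1, 30.4, -90.9]
contact_force: [-0.6, 1.0, -4.1]
grip_width: 0.58
```

```bash
python3 -c "
from h import *
avg(8);st()"
```

```text
rot [-90.1  30.4 -91. ] F [ 0.08 -0.04 -3.2 ] T [-0.499  0.016  0.019] sd [0.05  0.03  0.035]
17.7 [501.02, -52.59, 144.73] [-90.11, 30.4, -91.01] [-0.88, -0.07, -3.52] [-0.58, 0.03, -0.03] 0.574772565659072
```

Emit:
{"api": "carry_out", "payload": {"moves": [[[0,0,0],[0,0,-0.6],0],[[0,0,0],[0,0,-1.4],0],[[0,0,0],[0,0,-2.2],0],[[0,0,0],[0,0,-3],0],[[0,0,0],[0,0,-3.6],0],[[0,0,0],[0,0,-3.8],0],[[0,0,0],[0,0,-3.8],0],[[0,0,0],[0,0,-3.8],0],[[0,0,0],[0,0,-3.8],0]]}}

```text
clock: 18.6
tcp_pos: [500.9, -52.9, 144.6]
tcp_rot: [-90.1, 0.0, -91.0]
contact_force: [0.1, 0.6, -3.2]
grip_width: 0.574
```

```bash
python3 -c "
from h import *
avg(6);print(to([500.5,-52.5,34],-91));st()"
```

```text
rot [-90.1   0.  -91. ] F [ 0.24  0.21 -2.88] T [-0.01  -0.027  0.028] sd [0.027 0.017 0.025]
(array([-0.02,  3.69, -0.01]), array([ 0.01, -0.  , -0.  ]))
18.9 [500.98, -53.01, 144.62] [-90.11, 0.01, -91.01] [0.1, 0.35, -2.51] [-0.02, -0.02, 0.03] 0.5772674063581839
```

Middle carton: ±0.49 N·m, and 0 when level, so it is packed. Left carton: ±0.42 N·m, with +0.07 left over when level, which matches a loose logger. I'll set the middle one down and test the right one.

Emit:
{"api": "carry_out", "payload": {"moves": [[[0,0.8,0],[0,0,0],0],[[0,1.8,0],[0,0,0],0],[[0,2.7,0],[0,0,0],0],[[0,3.2,0],[0,0,0],0],[[0,3.5,0],[0,0,0],0],[[0,3.65,0],[0,0,0],0],[[0,3.69,0],[0,0,0],0],[[0,3.69,0],[0,0,0],0],[[0,3.69,0],[0,0,0],0.7],[[0,3.69,0],[0,0,0],1],[[0,3.69,0],[0,0,0],1],[[0,3.69,0],[0,0,0],1],[[0,3.69,0],[0,0,0],1],[[0,3.69,0],[0,0,0],1],[[0,3,0],[0,0,0],1],[[0,2,0],[0,0,0],1],[[0,1,0],[0,0,0],1],[[0,-0.2,0],[0,0,0],1],[[0,-0.2,0],[0,0,0],1]]}}

```text
clock: 20.8
tcp_pos: [504.4, -53.6, 155.1]
tcp_rot: [-89.6, -0.1, -91.0]
contact_force: [0.6, -0.3, -0.3]
grip_width: 1.0
```

```bash
python3 -c "
from h import *
avg(3);print(to([483.5,-226,33],-91));st()"
```

```text
rot [-90.1   0.  -91. ] F [-0.31  0.52 -0.78] T [-0.037  0.01  -0.012] sd [0.005 0.02  0.033]
(array([ 5.78,  3.91, -0.45]), array([ 0.02, -0.  , -0.  ]))
20.95 [500.48, -52.91, 150.31] [-90.13, 0.02, -91.01] [0.02, 0.4, -0.08] [-0.04, 0.03, 0.01] 1.003702317776625
```

Emit:
{"api": "carry_out", "payload": {"moves": [[[1.5,0,-0.1],[0,0,0],1],[[3,0,-0.2],[0,0,0],1],[[4.5,0,-0.4],[0,0,0],1],[[5.6,0,-0.45],[0,0,0],1],[[5.78,0,-0.45],[0,0,0],1],[[5.78,0,-0.45],[0,0,0],1],[[5.78,1,-0.45],[0,0,0],1],[[5.78,2.2,-0.45],[0,0,0],1],[[5.78,3.2,-0.45],[0,0,0],1],[[5.78,3.75,-0.45],[0,0,0],1],[[5.78,3.9,-0.45],[0,0,0],1],[[5.78,3.9,-0.45],[0,0,0],1],[[5.78,3.9,-0.45],[0,0,0],0],[[5.78,3.9,-0.45],[0,0,0],0],[[5.78,3.9,-0.45],[0,0,0],0],[[5.78,3.9,-0.45],[0,0,0],0],[[5.78,3.9,-0.45],[0,0,0],0],[[5.78,3.9,-0.45],[0,0,0],0],[[5.78,3.9,-0.45],[0,0,0],0],[[5.78,3.9,-0.45],[0,0,0],0]]}}

```text
clock: 22.95
tcp_pos: [484.5, -226.4, 34.6]
tcp_rot: [-90.0, -0.0, -91.0]
contact_force: [-1.0, 0.6, 5.8]
grip_width: 0.584
```

```bash
python3 -c "
from h import *
st()"
```

```text
22.95 [484.46, -226.36, 34.6] [-90.01, -0.04, -91.02] [-1.04, 0.6, 5.79] [0.13, 0.09, 0.1] 0.583501194097647
```

Emit:
{"api": "carry_out", "payload": {"moves": [[[0,-0.3,0],[0,0,0],0],[[0,-1,0],[0,0,0],0],[[0,-2,0],[0,0,0],0],[[0,-3,0],[0,0,0],0],[[0,-3.6,0],[0,0,0],0],[[0,-3.7,0],[0,0,0],0],[[0,-3.7,0],[0,0,0],0],[[0,-3.7,0],[0,0,0],0]]}}

```text
clock: 23.75
tcp_pos: [483.4, -225.7, 144.5]
tcp_rot: [-90.1, 0.0, -91.0]
contact_force: [0.7, -0.8, -2.9]
grip_width: 0.58
```

Emit:
{"api": "carry_out", "payload": {"moves": [[[0,0,0],[0,0,-0.6],0],[[0,0,0],[0,0,-1.4],0],[[0,0,0],[0,0,-2.2],0],[[0,0,0],[0,0,-3],0],[[0,0,0],[0,0,-3.6],0],[[0,0,0],[0,0,-3.8],0],[[0,0,0],[0,0,-3.8],0],[[0,0,0],[0,0,-3.8],0],[[0,0,0],[0,0,-3.8],0],[[0,0,0],[0,0,-3.8],0],[[0,0,0],[0,0,-3.8],0]]}}

```text
clock: 24.85
tcp_pos: [483.4, -226.3, 144.7]
tcp_rot: [-90.1, -30.4, -91.0]
contact_force: [-0.6, 0.1, -2.9]
grip_width: 0.579
```

```bash
python3 -c "
from h import *
avg(8);st()"
```

```text
rot [-90.1 -30.4 -91. ] F [-0.33 -0.25 -2.99] T [ 0.411 -0.015 -0.011] sd [0.033 0.031 0.028]
25.25 [483.37, -225.77, 144.57] [-90.14, -30.37, -90.96] [0.23, 0.64, -2.28] [0.41, -0.05, -0.01] 0.5753916883980736
```

Emit:
{"api": "carry_out", "payload": {"moves": [[[0,0,0],[0,0,0.6],0],[[0,0,0],[0,0,1.4],0],[[0,0,0],[0,0,2.2],0],[[0,0,0],[0,0,3],0],[[0,0,0],[0,0,3.8],0],[[0,0,0],[0,0,4.6],0],[[0,0,0],[0,0,5.4],0],[[0,0,0],[0,0,6.2],0],[[0,0,0],[0,0,7],0],[[0,0,0],[0,0,7.5],0],[[0,0,0],[0,0,7.6],0],[[0,0,0],[0,0,7.6],0],[[0,0,0],[0,0,7.6],0],[[0,0,0],[0,0,7.6],0],[[0,0,0],[0,0,7.6],0],[[0,0,0],[0,0,7.6],0],[[0,0,0],[0,0,7.6],0]]}}

```text
clock: 26.95
tcp_pos: [483.5, -225.4, 144.9]
tcp_rot: [-90.1, 30.4, -91.0]
contact_force: [0.6, -0.2, -2.3]
grip_width: 0.578
```

```bash
python3 -c "
from h import *
avg(8);st()"
```

```text
rot [-90.1  30.4 -91.1] F [-0.07 -0.11 -3.08] T [-0.487 -0.006 -0.011] sd [0.022 0.023 0.016]
27.35 [483.36, -225.8, 144.55] [-90.15, 30.43, -91.11] [-0.06, 0.42, -3.31] [-0.46, 0.03, -0.02] 0.579710335406456
```

Emit:
{"api": "carry_out", "payload": {"moves": [[[0,0,0],[0,0,-0.6],0],[[0,0,0],[0,0,-1.4],0],[[0,0,0],[0,0,-2.2],0],[[0,0,0],[0,0,-3],0],[[0,0,0],[0,0,-3.6],0],[[0,0,0],[0,0,-3.8],0],[[0,0,0],[0,0,-3.8],0],[[0,0,0],[0,0,-3.8],0],[[0,0,0],[0,0,-3.8],0]]}}

```text
clock: 28.25
tcp_pos: [483.5, -226.6, 144.2]
tcp_rot: [-90.1, 0.1, -91.1]
contact_force: [-0.0, 0.0, -3.3]
grip_width: 0.579
```

```bash
python3 -c "
from h import *
avg(8);print(to([483.5,-226,34],-91));st()"
```

```text
rot [-90.1   0.  -91.1] F [-0.15 -0.09 -3.23] T [-0.004 -0.011  0.01 ] sd [0.035 0.038 0.02 ]
(array([0.  , 3.68, 0.02]), array([ 0.02, -0.01, -0.01]))
28.65 [483.28, -226.06, 144.43] [-90.14, 0.04, -91.06] [-0.0, -0.34, -3.73] [0.06, -0.04, 0.02] 0.5744902417329192
```

Right carton: +0.41 / −0.49 N·m, about 0 when level. It looks packed, but the left-down amplitude is ambiguous, so I'll tip it left once more and read it level.

Emit:
{"api": "carry_out", "payload": {"moves": [[[0,0,0],[0,0,-0.8],0],[[0,0,0],[0,0,-1.7],0],[[0,0,0],[0,0,-2.5],0],[[0,0,0],[0,0,-2.5],0],[[0,0,0],[0,0,-2.5],0],[[0,0,0],[0,0,-2.5],0],[[0,0,0],[0,0,-2.5],0],[[0,0,0],[0,0,-1.7],0],[[0,0,0],[0,0,-0.8],0],[[0,0,0],[0,0,0],0],[[0,0,0],[0,0,0],0],[[0,0,0],[0,0,0],0]]}}

```text
clock: 29.85
tcp_pos: [482.7, -227.8, 144.3]
tcp_rot: [-90.2, -0.1, -91.3]
contact_force: [-1.4, -0.7, -3.2]
grip_width: 0.579
```

```bash
python3 -c "
from h import *
avg(10);print(to([483.5,-226,34],-91));st()"
```

```text
rot [-90.1   0.  -91. ] F [ 0.12  0.29 -3.05] T [ 0.015 -0.022 -0.017] sd [0.035 0.028 0.031]
(array([0.02, 3.68, 0.01]), array([ 0.02, -0.  , -0.  ]))
30.35 [483.41, -225.48, 144.47] [-90.14, 0.03, -91.0] [-0.16, 0.75, -3.22] [0.08, -0.03, -0.0] 0.579917593251993
```

The level moment didn't shift, so the right carton is packed. I'll set it down and go back to the left one.

Emit:
{"api": "carry_out", "payload": {"moves": [[[0,0.8,0],[0,0,0],0],[[0,1.8,0],[0,0,0],0],[[0,2.7,0],[0,0,0],0],[[0,3.2,0],[0,0,0],0],[[0,3.5,0],[0,0,0],0],[[0,3.65,0],[0,0,0],0],[[0,3.69,0],[0,0,0],0],[[0,3.69,0],[0,0,0],0],[[0,3.69,0],[0,0,0],0.7],[[0,3.69,0],[0,0,0],1],[[0,3.69,0],[0,0,0],1],[[0,3.69,0],[0,0,0],1],[[0,3.69,0],[0,0,0],1],[[0,3.69,0],[0,0,0],1],[[0,3,0],[0,0,0],1],[[0,2,0],[0,0,0],1],[[0,1,0],[0,0,0],1],[[0,-0.2,0],[0,0,0],1],[[0,-0.2,0],[0,0,0],1]]}}

```text
clock: 32.25
tcp_pos: [486.5, -227.2, 155.1]
tcp_rot: [-89.6, -0.2, -91.0]
contact_force: [1.0, -0.3, 1.1]
grip_width: 1.0
```

```bash
python3 -c "
from h import *
from plant import vision
d=vision.snapshot('top'); cv2.imwrite('pics/t2.png',cv2.resize(d['pixels'][120:260,120:400,::-1],None,fx=2.8,fy=2.8))
avg(2);print(to([495,127,33],-91));st()"
```

```text
rot [-90.2   0.  -91. ] F [ 0.2   0.   -0.27] T [ 0.025  0.049 -0.01 ] sd [0.02 0.02 0.01]
(array([-11.74,   3.91,   0.21]), array([ 0.02,  0.  , -0.01]))
32.4 [482.92, -225.22, 150.12] [-90.17, 0.05, -91.0] [0.57, 0.39, -0.14] [0.0, 0.07, -0.02] 0.9970524262627545
```

View pics/t2.png

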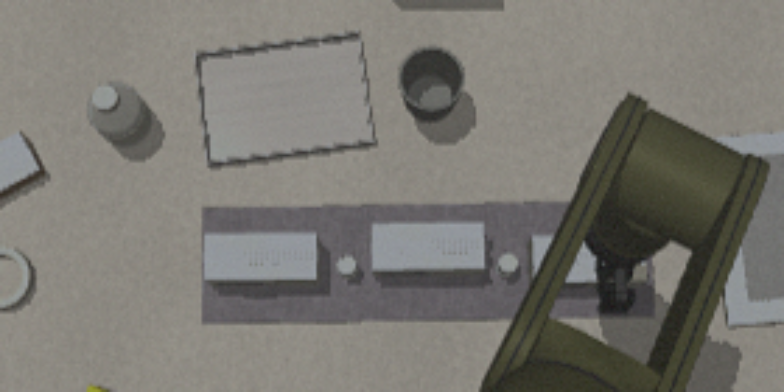

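The top view shows the left carton at (261,257), the middle at (428,247) and the vials at (347,265) and (509,263), all in place. The right carton is partly hidden by the arm.

Emit:
{"api": "carry_out", "payload": {"moves": [[[-1.5,0,0],[0,0,0],1],[[-3,0,0],[0,0,0],1],[[-4.5,0,0.1],[0,0,0],1],[[-6,0,0.1],[0,0,0],1],[[-7.5,0,0.2],[0,0,0],1],[[-9,0,0.2],[0,0,0],1],[[-10.5,0,0.21],[0,0,0],1],[[-11.5,0,0.21],[0,0,0],1],[[-11.74,0,0.21],[0,0,0],1],[[-11.74,0,0.21],[0,0,0],1],[[-11.74,0,0.21],[0,0,0],1],[[-11.74,1,0.21],[0,0,0],1],[[-11.74,2.2,0.21],[0,0,0],1],[[-11.74,3.2,0.21],[0,0,0],1],[[-11.74,3.75,0.21],[0,0,0],1],[[-11.74,3.9,0.21],[0,0,0],1],[[-11.74,3.9,0.21],[0,0,0],1]]}}

```text
clock: 34.1
tcp_pos: [494.6, 125.6, 32.8]
tcp_rot: [-90.3, 0.0, -91.1]
contact_force: [0.6, -0.6, -0.6]
grip_width: 1.002
```

Emit:
{"api": "carry_out", "payload": {"moves": [[[0,0,0],[0,0,0],0],[[0,0,0],[0,0,0],0],[[0,0,0],[0,0,0],0],[[0,0,0],[0,0,0],0],[[0,0,0],[0,0,0],0],[[0,0,0],[0,0,0],0],[[0,0,0],[0,0,0],0],[[0,0,0],[0,0,0],0],[[0,-0.3,0],[0,0,0],0],[[0,-1,0],[0,0,0],0],[[0,-2,0],[0,0,0],0],[[0,-3,0],[0,0,0],0],[[0,-4.2,0],[0,0,0],0],[[0,-4.9,0],[0,0,0],0],[[0,-4.9,0],[0,0,0],0],[[0,-4.9,0],[0,0,0],0],[[0,-4.9,0],[0,0,0],0]]}}

```text
clock: 35.8
tcp_pos: [493.7, 125.3, 178.2]
tcp_rot: [-90.5, -0.0, -91.1]
contact_force: [0.0, -1.0, -3.0]
grip_width: 0.58
```

```bash
python3 -c "
from h import *
avg(6);st()"
```

```text
rot [-90.4  -0.  -91.1] F [-0.38 -0.08 -3.17] T [ 0.063 -0.013  0.008] sd [0.02  0.032 0.035]
36.1 [494.93, 125.44, 178.86] [-90.38, -0.01, -91.1] [-0.92, 0.92, -2.72] [0.04, -0.01, -0.05] 0.5758986886845544
```

Emit:
{"api": "carry_out", "payload": {"moves": [[[0,0,0],[0,0,-0.8],0],[[0,0,0],[0,0,-1.7],0],[[0,0,0],[0,0,-2.5],0],[[0,0,0],[0,0,-2.5],0],[[0,0,0],[0,0,-2.5],0],[[0,0,0],[0,0,-2.5],0],[[0,0,0],[0,0,-2.5],0],[[0,0,0],[0,0,-1.7],0],[[0,0,0],[0,0,-0.8],0],[[0,0,0],[0,0,0],0],[[0,0,0],[0,0,0],0],[[0,0,0],[0,0,0],0]]}}

```text
clock: 37.3
tcp_pos: [494.9, 123.6, 179.3]
tcp_rot: [-90.4, -0.1, -91.3]
contact_force: [-0.5, 0.8, -2.4]
grip_width: 0.581
```

```bash
python3 -c "
from h import *
avg(10);print(to([676,100,185],-91));st()"
```

```text
rot [-90.4  -0.  -91. ] F [ 0.01  0.18 -3.08] T [-0.029  0.008 -0.005] sd [0.021 0.03  0.023]
(array([ 0.76, -0.25,  6.05]), array([ 0.05, -0.01,  0.  ]))
37.8 [494.81, 125.98, 178.66] [-90.4, -0.02, -91.04] [-0.42, -0.01, -3.15] [0.0, 0.01, -0.01] 0.5780842077137222
```

The left carton's level moment moved from +0.063 to −0.029 N·m when I tipped it, while the others stayed within 0.03. So the left one is loose, and I'll present it.

Emit:
{"api": "carry_out", "payload": {"moves": [[[0.1,0,0.6],[0,0,0],0],[[0.2,0,1.6],[0,0,0],0],[[0.3,0,2.6],[0,0,0],0],[[0.4,0,3.6],[0,0,0],0],[[0.5,0,4.6],[0,0,0],0],[[0.7,0,5.5],[0,0,0],0],[[0.76,0,6.05],[0.05,0,0],0],[[0.76,0,6.05],[0.05,0,0],0],[[0.76,0,6.05],[0.05,0,0],0],[[0.76,0,6.05],[0.05,0,0],0],[[0.76,0,6.05],[0.05,0,0],0],[[0.76,0,6.05],[0.05,0,0],0],[[0.76,0,6.05],[0.05,0,0],0],[[0.76,0,6.05],[0.05,0,0],0]]}}

```text
clock: 39.2
tcp_pos: [675.7, 100.0, 177.7]
tcp_rot: [-90.0, -0.0, -91.0]
contact_force: [-0.0, -0.7, -3.5]
grip_width: 0.575
```

```bash
python3 -c "
from h import *
from plant import vision
d=vision.snapshot('scene'); cv2.imwrite('pics/s3.png',cv2.resize(d['pixels'][80:300,:,::-1],None,fx=1.5,fy=1.5))
st();d=vision.snapshot('top'); cv2.imwrite('pics/t3.png',cv2.resize(d['pixels'][120:260,120:400,::-1],None,fx=2.8,fy=2.8));st()"
```

```text
39.25 [675.81, 99.97, 177.68] [-89.98, -0.02, -91.04] [-0.91, -0.03, -3.71] [0.0, -0.0, 0.02] 0.5811871954616039
39.3 [675.83, 99.92, 177.59] [-89.98, -0.02, -91.04] [-0.1, -0.25, -2.85] [-0.02, -0.0, 0.02] 0.5788542405075944
```

View pics/s3.png

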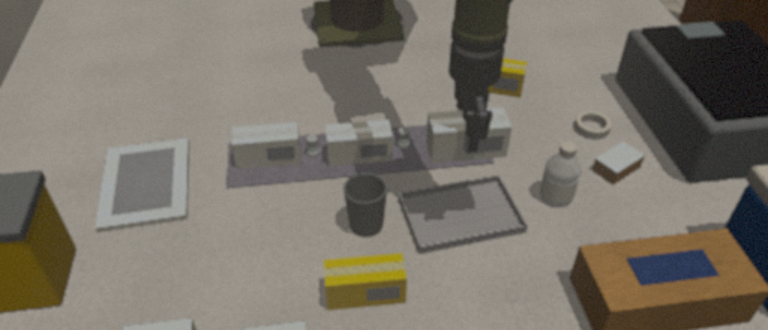

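View pics/t3.png

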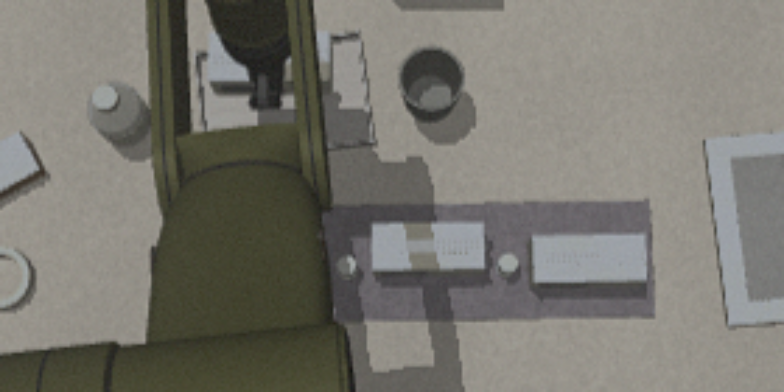

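The scene and top views show the carton level over the tray. The middle carton at (428,247), the right at (589,258), the vials, the cup and the bottle are undisturbed. There's time for one decisive check: hold small tilts of ±6°. A packed carton should swing the moment by about 0.2 N·m, a loose one by about 0.04.

Emit:
{"api": "carry_out", "payload": {"moves": [[[0,0,0],[0,0,-0.8],0],[[0,0,0],[0,0,-1.7],0],[[0,0,0],[0,0,-2.5],0],[[0,0,0],[0,0,-2.5],0],[[0,0,0],[0,0,-2.5],0],[[0,0,0],[0,0,-2.5],0],[[0,0,0],[0,0,-1.7],0],[[0,0,0],[0,0,-0.8],0],[[0,0,0],[0,0,-0.75],0],[[0,0,0],[0,0,-0.75],0],[[0,0,0],[0,0,-0.75],0]]}}

```text
clock: 40.4
tcp_pos: [675.7, 99.4, 177.6]
tcp_rot: [-90.0, -6.1, -91.1]
contact_force: [0.2, 0.0, -3.2]
grip_width: 0.579
```

```bash
python3 -c "
from h import *
avg(14)"
```

```text
rot [-90.  -6. -91.] F [ 0.11  0.05 -3.09] T [ 0.016 -0.002 -0.008] sd [0.033 0.028 0.03 ]
```

Emit:
{"api": "carry_out", "payload": {"moves": [[[0,0,0],[0,0,0.8],0],[[0,0,0],[0,0,1.7],0],[[0,0,0],[0,0,2.5],0],[[0,0,0],[0,0,3.2],0],[[0,0,0],[0,0,3.2],0],[[0,0,0],[0,0,3.2],0],[[0,0,0],[0,0,3.2],0],[[0,0,0],[0,0,2.3],0],[[0,0,0],[0,0,1.5],0],[[0,0,0],[0,0,1.5],0],[[0,0,0],[0,0,1.5],0],[[0,0,0],[0,0,1.5],0]]}}

```text
clock: 42.3
tcp_pos: [675.4, 100.3, 177.4]
tcp_rot: [-90.0, 6.0, -91.0]
contact_force: [-0.3, 0.6, -3.8]
grip_width: 0.573
```

```bash
python3 -c "
from h import *
avg(14);print(to([676,100,178],-91));st()"
```

```text
rot [-90.   6. -91.] F [-0.29 -0.32 -2.91] T [-0.041 -0.006  0.013] sd [0.042 0.023 0.023]
(array([-0.  , -0.01,  0.01]), array([-0.  , -0.  , -0.75]))
43.0 [675.84, 99.93, 177.61] [-89.98, 5.98, -91.04] [-0.47, -0.5, -1.85] [0.0, -0.02, 0.02] 0.5770695622308154
```

The swing was 0.057 N·m (loose ≈ 0.04, packed ≈ 0.2), so the left carton is the loose one. I'll level it and hand in.

Emit:
{"api": "carry_out", "payload": {"moves": [[[0,0,0],[0,0,-0.4],0],[[0,0,0],[0,0,-0.75],0],[[0,0,0],[0,0,-0.75],0],[[0,0,0],[0,0,-0.75],0],[[0,0,0],[0,0,-0.75],0],[[0,0,0],[0,0,-0.75],0],[[0,0,0],[0,0,-0.75],0],[[0,0,0],[0,0,-0.75],0]]}}

```text
clock: 43.8
tcp_pos: [675.8, 99.5, 177.6]
tcp_rot: [-90.0, -0.0, -91.1]
contact_force: [-0.6, -0.9, -2.2]
grip_width: 0.579
```

```bash
python3 -c "
from h import *
from plant import sign_off
st();print(sign_off())"
```

```text
43.8 [675.83, 99.54, 177.57] [-89.99, -0.01, -91.07] [-0.56, -0.94, -2.19] [0.06, 0.01, -0.02] 0.5793220693504884
the job is handed in; nothing more can be done
None
```

I rocked all three cartons in order, left to right, found that the **left** one holds the loose logger, and handed in at 43.8 s with it held over the tray.

- **Which carton:**
  - After being tipped one way and then the other, the left carton's level moment shifted from +0.06 to −0.03 N·m. The other two stayed within about 0.03.
  - A last check held the left carton at ±6°. The moment swung only 0.06 N·m; I calculated about 0.04 for a loose logger and 0.2 for a packed one.
- **Conflicting readings:** Two were noisier than I'd like. The right carton's 30° readings were uneven (+0.41 / −0.49 N·m). The left carton's level shift was smaller than the 0.15 N·m I expected, possibly because the logger rolled partway back.
- **Final pose:** The arm reads level. The gripper is at (676, 100) mm against a measured tray centre of about (678, 100). I estimate the underside at about 148 mm above the counter.
- **Surroundings:** The pictures taken over the tray, before the last ±6° check, showed the middle and right cartons standing in place and the vials, cup and bottle undisturbed. I judged this by eye and did not re-measure their positions.

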